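# Make up the label unwinder

## Task

Make up the label unwinder in this order: lay the dark steel flange flat in the recess of the round grey base with its hub upright, slip the white label roll down over the hub onto the flange, then the steel washer over the hub onto the roll, and last the black knob, open side down, over the hub's tip onto the washer. Each part must lie flat on the one below; let go of everything, and leave the two bottles and the small label core standing where they are.

Things in the scene. Friction and masses are not known exactly. Their poses are not given: they have to be found in the camera images.
- stand: unwinder base, painted grey, round, 110 mm across, fixed to the table (it cannot be pushed). Origin at the centre of its underside, z up. A round recess 89 mm across is open at the top: its flat floor is 8 mm above the table, the lip round it 13 mm above the table.
- flange: dark steel flange, loose, about 0.2 kg: flat disc 80 mm across and 8 mm thick with an upright round hub in its middle, 14 mm across, straight up to 74 mm above the disc's underside and then tapering to 6 mm across at its tip, 82 mm above the underside. Stands disc down at the start. Origin at the centre of the disc's underside, z up along the hub.
- roll: plain white label roll, loose, about 0.1 kg: 68 mm across, 46 mm high, standing on its flat end, with a brown-lined hole 24 mm across right through its middle. Origin at the centre of its underside, z up. It goes on the flange's disc, so its underside ends 8 mm above the flange's underside.
- washer: steel washer (thick ring), loose, about 60 g: 50 mm across, 12 mm thick, hole 22 mm across, lying flat. Origin at the centre of its underside, z up. On the roll its underside ends 54 mm above the flange's underside.
- knob: black ribbed hold-down knob, loose, about 50 g: 40 mm across (42 mm over the ribs), 32 mm high, closed on top, with a bore 22 mm across and 22 mm deep open below; it stands open side down at the start. Origin at the centre of its underside, z up. On the washer its underside ends 66 mm above the flange's underside; the hub's tip then reaches 16 mm into its bore.
- core: bystander: small white label core, loose, 44 mm across, 48 mm high, narrower than the label roll. Origin at the centre of its underside. Not part of the job; leave it standing.
- bottle: bystander: filled sauce bottle with yellow cap, loose, 54 mm across, 166 mm high. Origin at the centre of its underside. Leave it standing.
- empty: bystander: empty clear bottle, loose, 54 mm across, 148 mm high. Origin at the centre of its underside. Leave it standing.
Not all that is in view belongs to the job. What is shaped like the roll but yellow is not meant.

How it is judged:
By the outcome, as a careful person would: the job done as asked, in the order asked, and still so for the second after the job is handed in, with the robot touching nothing.
It also fails if it takes over 109 s, if anything falls off the work surface, if the arm or the gripper's body presses on something with over 40 N, if the wrist force passes 120 N, or if a joint passes its speed limit or range.

## Robot

A 6-joint arm with a two-finger parallel gripper is mounted at the origin on the work surface; the furniture and walls round the work are solid. World frame = base frame: x ahead of the robot, y to its left, z up, the work surface at z = 0. Lengths are in m, angles in rad, forces in N, time in s.
With the tool pointing down it reaches from about 0.425 to 0.95 m from the base axis. Payload 3.5 kg.
Tool frame: the origin (TCP) lies midway between the tips of the shut fingers; the grasp point (between the pads) lies 19 mm behind it (ctrl.pinch_z is the distance from the TCP to the grasp point, in m); z points along the fingers, y is the line along which they close (so a half turn about z gives the same grasp; the last joint's range is limited). The gripper opens to 85 mm and grips with 20 to 120 N. Pads are 22 mm wide; open, the fingers measure 114 mm over their backs; the gripper's body (76 mm by 85 mm) begins 54 mm behind the grasp point. The pads swing forward as they close: fully open they stand 13 mm farther back than shut.
Start: joints at [1.138, 0.286, 1.577, -0, 1.279, -0.15], TCP at [0.188, 0.648, 0.231] pointing down, gripper open.
Joint ranges: [-2.77, 2.77], [-0.9, 2.22], [0.21, 2.48], [-1.53, 4.67], [0.24, 2.81], [-2.84, 2.84]. Speed limits (rad/s): [2.79, 2.79, 3.14, 3.14, 3.14, 3.14].

## Interface

Orientations are given as a unit quaternion [x, y, z, w].
In Python, from plant import get_state, viewer, sign_off, ctrl gives the robot as it stands. The module is installed in compiled form; this text tells all that it offers.
- The arm moves only by the shell command python3 -m handwheel 'ROWS' [FORCE]. ROWS is JSON, a list that holds one entry, the list of rows, each a list of 5 numbers: the finger opening in m, from 0 to 0.0854, then the shift along the tool's x, y, z in m, then the turn about the tool's z in degrees. In form: [[[claw, x, y, z, spin], ...]]. A call has 1 to 12 rows; each row shifts and turns the commanded pose from where the row before left it, along the tool's axes as they then stand; what a row does not reach is not made up. A row lasts 1/12 s, in which the tool goes at most 41.7 mm and 7.16 degrees, less where a joint would pass 70% of its speed; a pose out of reach is approached as far as the arm can. A call is refused whole if a number of a shift passes 0.0417 or a number of a turn 7.16, either way. A call with a gripper value outside its range is refused whole. The fingers move at their own pace and stop on an object; FORCE is the grip in N (left out, the last holds). Time passes only in rows, so rows that do not move let the fingers close. It gives the time, the measured TCP pose, the force, the opening and the grip force at its end, in the units of the state.
- get_state(): the state, without advancing time (a new reading comes with each control period).
- viewer.read_camera(name): name is "scene" or "top" or "wrist"; returns the picture (420x560x3 uint8, blue, green, red); there is no depth.
- viewer.camera_params(name): a dict with "fov_y" (degrees; the focal length in pixels is half the picture's height over the tangent of half this angle, whatever the lens; pixels are square), "cx", "cy" (the principal point, pixels), "xyz" and "attitude" of the camera in the world; the wrist camera has in their place "hand_eye" (4x4, takes a point from camera to tool coordinates, whose origin is the TCP and whose axes are the flange's). Camera axes: x right, y up, looking along -z (the intrinsics and any distortion apply to the point x, -y, -z); pixel columns grow to the right and rows downward; lengths in m; the calibration is good to about 2 mm. A picture is of the moment at which its call begins: read the wrist's pose just before it. camera_params takes no time and is no camera call.
- sign_off(): hands the job in; it is judged then, once.
Trained networks look in the newest picture that a camera, given by its name, has taken for a name from the list of things; names that differ only in an ending like _2 or _b are one class to them, and where a whole thing is asked for, a point or a joint stands for the part that bears it (a point fixed in the world has none). Each returns a list of dicts, best first, with "confidence" (0 to 1); they miss things now and then, are a little off and sometimes report something else, mostly with a low value. They report only what shows in the picture. A call takes as long as a camera call. They do not tell look-alikes from the thing itself.
- viewer.look_for(camera, name): "extent" ([left, top, width, height] as shares, 0 to 1, of the picture: columns of its width, rows of its height, round what is visible of it).
- viewer.outline_of(camera, name): "mask" (420x560 bool, what is visible of it) and "extent" ([left, top, width, height] as shares, 0 to 1, of the picture: columns of its width, rows of its height, round what is visible of it).
- viewer.pinpoint(camera, name): "xy" ([column, row] as shares, 0 to 1, of the picture: columns of its width, rows of its height: a listed point, or the origin of a listed thing).
The state is a dict: "time": time; "qpos": joint angles; "dq": joint speeds; "joint_efforts": joint torques, N m; "eef_pos": TCP position; "tcp_rot": TCP orientation; "contact_force": force on the tool from outside, world axes, zero at the start; "wrist_torque": the same for the moment, N m; "opening": opening from 0.0 (shut) to 1.0 (fully open); "finger_force": force on a finger pad.
Only numpy, scipy, OpenCV 4.12 (cv2) and the standard library are available. Lean on these libraries where they do the work, as an engineer would, in place of code of your own. Each camera call takes 0.05 s, during which the arm holds its last target. There are 200 camera calls.

## Working session

There is one attempt and no reset: what is moved stays moved. The work goes in short steps, Python scripts to look and compute and a shell command to move; the robot and the scene stay as the last step left them, time stands still between calls to the robot, and variables do not carry over. Pictures are saved under pics/ and viewed, at most 14 in all, crops included, and the job is handed in when it is done.

```bash
mkdir -p pics; cat > h.py <<'E'
import numpy as np, cv2
from scipy.spatial.transform import Rotation as R
from plant import get_state, viewer, sign_off, ctrl
def cam(n):
    p=viewer.camera_params(n); f=210/np.tan(np.radians(p["fov_y"])/2)
    if "hand_eye" in p:
        s=get_state(); T=np.eye(4); T[:3,:3]=R.from_quat(s["tcp_rot"]).as_matrix(); T[:3,3]=s["eef_pos"]
        M=T@np.array(p["hand_eye"])
    else:
        M=np.eye(4); a=np.array(p["attitude"]); M[:3,:3]=R.from_quat(a).as_matrix() if a.size==4 else (a if a.size==9 else R.from_euler('xyz',a).as_matrix()); M[:3,3]=p["xyz"]
    return p,f,M
def ray(n,u,v,z,c=None):
    p,f,M=c or cam(n)
    d=M[:3,:3]@np.array([(u-p["cx"])/f,-(v-p["cy"])/f,-1]); o=M[:3,3]
    return o+d*(z-o[2])/d[2]
def proj(n,P,c=None):
    p,f,M=c or cam(n); q=M[:3,:3].T@(np.array(P)-M[:3,3])
    return p["cx"]+f*q[0]/-q[2], p["cy"]-f*q[1]/-q[2]
E
python3 - <<'E'
from h import *
for n in ["scene","top","wrist"]:
    c=cam(n); print(n,c[0])
    im=viewer.read_camera(n); cv2.imwrite(f"pics/{n}0.png",im)
for n in ["top","scene"]:
  for o in ["stand","flange","roll","washer","knob","core","bottle","empty"]:
    for d in viewer.pinpoint(n,o)[:3]:
        u,v=d["xy"][0]*560,d["xy"][1]*420
        print(n,o,round(d["confidence"],2),round(u),round(v),ray(n,u,v,0).round(3))
print(get_state())
E
```

```text
scene {'fov_y': 51.35791420581506, 'cx': 274.5545299347733, 'cy': 205.88369314104372, 'xyz': array([0.1473707 , 0.40272551, 0.68835688]), 'attitude': array([-0.12014066,  0.36694543,  0.8695539 , -0.3078852 ])}
top {'fov_y': 51.8595366743184, 'cx': 282.5347367754368, 'cy': 210.3123821935212, 'xyz': array([ 0.43700961, -0.12216272,  0.89375375]), 'attitude': array([-0.05609665,  0.04058107,  0.71589921, -0.69476231])}
wrist {'fov_y': 59.14749066190064, 'cx': 277.8210485866013, 'cy': 208.2002530082822, 'hand_eye': array([[-5.01887868e-04,  9.60288614e-01,  2.79008110e-01,
         7.16358384e-02],
       [ 9.99999856e-01,  4.29539117e-04,  3.20443274e-04,
        -1.51708084e-03],
       [ 1.87873130e-04,  2.79008230e-01, -9.60288692e-01,
        -1.43009801e-01],
       [ 0.00000000e+00,  0.00000000e+00,  0.00000000e+00,
         1.00000000e+00]])}
top stand 0.59 348 183 [ 0.614 -0.244  0.   ]
top flange 0.6 213 276 [0.43  0.041 0.   ]
top roll 0.92 197 191 [0.608 0.074 0.   ]
top roll 0.63 292 309 [ 0.358 -0.119  0.   ]
top roll 0.5 212 276 [0.429 0.044 0.   ]
top washer 0.75 271 183
[... 838 characters left out ...]
': array([ 1.13797220e+00,  2.86306272e-01,  1.57669712e+00, -5.47711410e-07,
        1.27856708e+00, -1.50021046e-01]), 'dq': array([ 1.38712532e-03,  2.95281137e-04, -1.55943884e-03, -5.09003477e-04,
        1.95302275e-05, -1.26657714e-03]), 'joint_efforts': array([ 3.59123787e-04, -4.05961668e+01, -2.92953247e+01, -1.04623109e-04,
        5.26418553e-04,  4.00827020e-06]), 'eef_pos': array([0.18834107, 0.64818692, 0.23132224]), 'tcp_rot': array([1.40930726e-01, 9.90019460e-01, 1.05484896e-05, 3.43794383e-06]), 'contact_force': array([ 0.63557456,  0.07058577, -0.64971943]), 'wrist_torque': array([ 0.00603054, -0.02374572,  0.03627446]), 'finger_force': 0.0, 'opening': 1.0004022719106964}
```

View pics/top0.png

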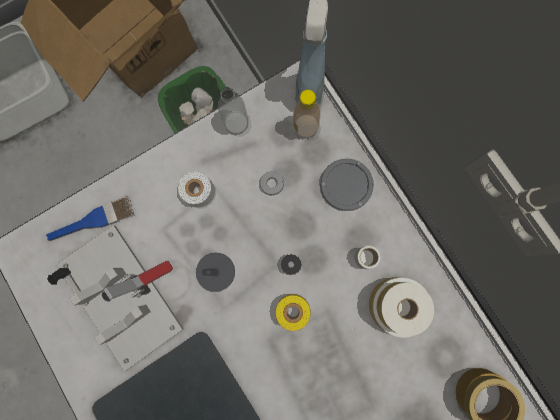

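View pics/scene0.png

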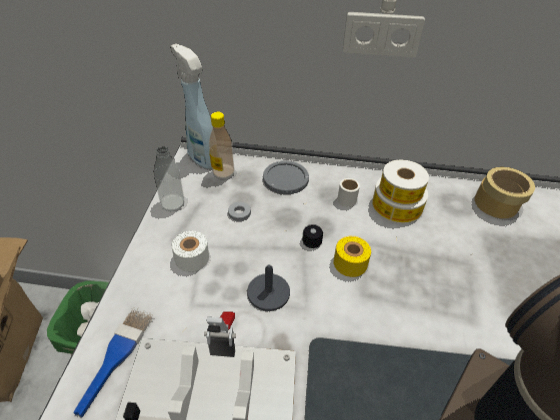

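Top view: the white roll is at (196,188), flange (215,272), washer (271,183), knob (290,264), stand (347,185), core (369,258), bottles at (307,126) and (235,123). The scene view agrees; the yellow roll at (293,312) is a decoy. I'm moving near the flange first.

```bash
cat >> h.py <<'E'
def delta(P, yawdeg=None):
    """shift in tool axes from the present TCP to world point P"""
    s=get_state(); M=R.from_quat(s["tcp_rot"]).as_matrix()
    return (M.T@(np.array(P)-s["eef_pos"])*1000).round(1)
def find(n,name,z0=0,near=None):
    c=cam(n); viewer.read_camera(n)
    return [(round(d["confidence"],2),ray(n,d["xy"][0]*560,d["xy"][1]*420,z0,c).round(4)) for d in viewer.pinpoint(n,name)[:3]]
E
python3 -m handwheel '[[[0.05,-0.024,-0.0275,0,0],[0.05,-0.024,-0.0275,0,0],[0.05,-0.024,-0.0275,0,0],[0.05,-0.024,-0.0275,0,0],[0.05,-0.024,-0.0275,0,0],[0.05,-0.024,-0.0275,0,0],[0.05,-0.024,-0.0275,0,0],[0.05,-0.024,-0.0275,0,0],[0.05,-0.024,-0.0275,0,0]]]' 40
python3 -m handwheel '[[[0.05,-0.024,-0.0275,0,0],[0.05,-0.024,-0.0275,0,0],[0.05,-0.024,-0.0275,0,0],[0.05,-0.024,-0.0275,0,0],[0.05,-0.024,-0.0275,0,0],[0.05,-0.024,-0.0275,0,0],[0.05,-0.024,-0.0275,0,0],[0.05,-0.024,-0.0275,0,0],[0.05,-0.024,-0.0275,0,0],[0.05,0,0,0,0],[0.05,0,0,0,0]]]'
python3 - <<'E'
from h import *
s=get_state(); print(s["qpos"].round(2),ctrl.pinch_z)
c=cam("wrist"); im=viewer.read_camera("wrist")
for o in ["flange"]:
    for d in viewer.pinpoint("wrist",o)[:3]:
        u,v=d["xy"][0]*560,d["xy"][1]*420; print(o,d["confidence"],u,v,ray("wrist",u,v,0,c).round(4)); cv2.circle(im,(int(u),int(v)),3,(0,0,255),-1)
    for d in viewer.outline_of("wrist",o)[:1]:
        m=d["mask"].astype(np.uint8); cs=cv2.findContours(m,0,1)[0]; cv2.drawContours(im,cs,-1,(0,255,0),1)
        np.save("m.npy",m)
cv2.imwrite("pics/w1.png",im)
E
```

```text
time: 1.7
eef_pos: [0.3271, 0.3487, 0.2316]
tcp_rot: [0.141, 0.99, 0.0, 0.0]
contact_force: [0.5, -0.1, 0.8]
opening: 0.588
finger_force: 0.0
time: 2.62
eef_pos: [0.4655, 0.0508, 0.2315]
tcp_rot: [0.143, 0.99, 0.0, -0.0]
contact_force: [-0.2, 0.5, 0.6]
opening: 0.588
finger_force: 0.0
[-0.11 -0.18  2.07  0.    1.26 -1.39] 0.0187
flange 0.74 258.608 147.42 [0.4342 0.0383 0.    ]
```

View pics/w1.png

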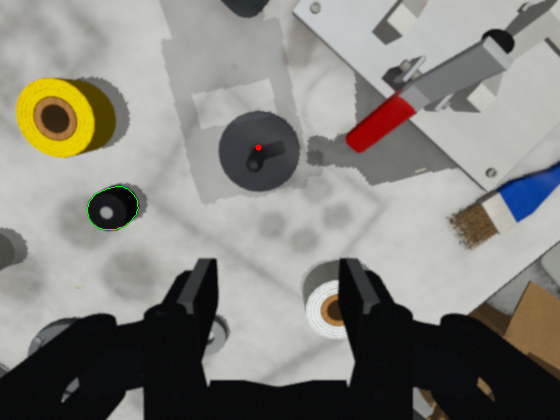

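The flange's disc is at about (259,151) and its hub tip near (255,163). The network's mask was on the knob instead, so I use my pixels.

```bash
python3 - <<'E'
from h import *
c=cam("wrist"); print(ray("wrist",259.5,150.5,.008,c).round(4), ray("wrist",255,164,.082,c).round(4))
print(delta([.4345,.039,.15]),delta([.4345,.039,.041]))
E
```

```text
[0.4355 0.0412 0.008 ] [0.4366 0.0408 0.082 ]
[ 24.9 -22.   81.2] [ 24.8 -22.1 190.2]
```

```bash
python3 -m handwheel '[[[0.05,0.0128,-0.0089,0,0],[0.05,0.0128,-0.0089,0.02,0],[0.05,0,0,0.035,0],[0.05,0,0,0.035,0],[0.05,0,0,0.035,0],[0.05,0,0,0.035,0],[0.05,0,0,0.03,0],[0.05,0,0,0,0],[0,0,0,0,0],[0,0,0,0,0],[0,0,0,0,0],[0,0,0,0,0]]]' 60
python3 -m handwheel '[[[0,0,0,0,0],[0,0,0,0,0],[0,0,0,-0.02,0],[0,0,0,-0.03,0],[0,0,0,-0.03,0],[0,0,0,0,0]]]'
python3 - <<'E'
from h import *
print(delta([.615,-.246,.13]), delta([.615,-.246,.13])/9)
im=viewer.read_camera("wrist"); cv2.imwrite("pics/w2.png",im)
E
```

```text
time: 3.77
eef_pos: [0.4378, 0.0425, 0.0441]
tcp_rot: [0.141, 0.99, 0.0, 0.003]
contact_force: [-0.2, 0.8, 3.8]
opening: 0.141
finger_force: 58.8
time: 4.27
eef_pos: [0.4399, 0.0418, 0.1282]
tcp_rot: [0.141, 0.99, 0.0, 0.007]
contact_force: [1.4, -0.4, -1.2]
opening: 0.144
finger_force: 59.0
[-248.4 -227.6    1.1] [-27.6        -25.28888889   0.12222222]
```

View pics/w2.png

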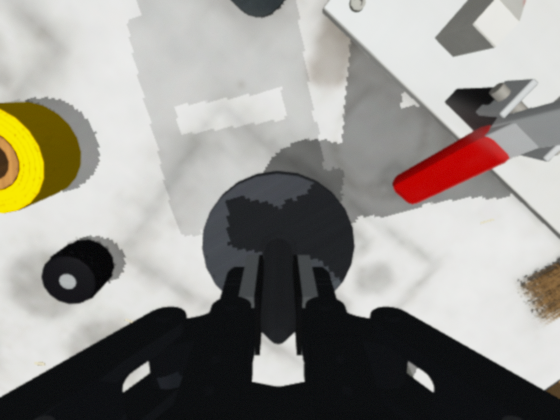

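The flange hangs upright between the fingers, disc centre at about (280,245). Next I go beside the stand to see it without the flange in the way.

```bash
python3 -m handwheel '[[[0,-0.03,-0.018,0,0],[0,-0.03,-0.018,0,0],[0,-0.03,-0.018,0,0],[0,-0.03,-0.018,0,0],[0,-0.03,-0.018,0,0],[0,-0.03,-0.018,0,0],[0,-0.03,-0.018,0,0],[0,-0.03,-0.018,0,0],[0,-0.03,-0.018,0,0],[0,0,0,0,0],[0,0,0,0,0]]]'
python3 - <<'E'
from h import *
c=cam("wrist"); im=viewer.read_camera("wrist")
for d in viewer.outline_of("wrist","stand")[:2]:
    e=d["extent"]; print(d["confidence"],e)
    cs=cv2.findContours(d["mask"].astype(np.uint8),0,1)[0]
    cv2.drawContours(im,cs,-1,(0,255,0),1)
for d in viewer.pinpoint("wrist","stand")[:2]:
    u,v=d["xy"][0]*560,d["xy"][1]*420; print(u,v,d["confidence"],ray("wrist",u,v,0,c)); cv2.circle(im,(int(u),int(v)),3,(0,0,255),-1)
cv2.imwrite("pics/w3.png",im)
E
```

```text
time: 5.23
eef_pos: [0.649, -0.1897, 0.1188]
tcp_rot: [0.142, 0.99, 0.001, -0.002]
contact_force: [-0.7, 0.5, -2.5]
opening: 0.146
finger_force: 59.0
0.62 [0.2032, 0.2302, 0.2843, 0.3626]
199.92 174.09 0.85 [ 0.61227607 -0.23873071  0.        ]
```

View pics/w3.png

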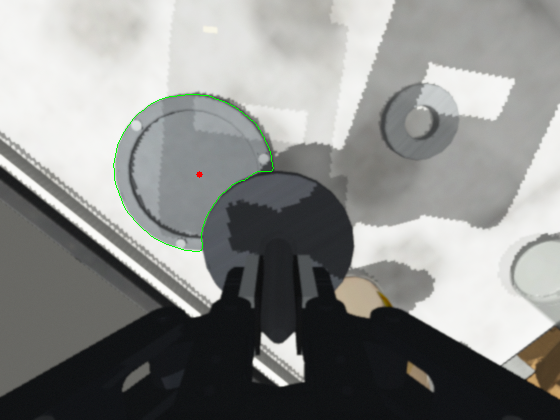

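The stand's lip is outlined in green, centre about (193,172), partly covered by the flange; the washer is at (419,121). I'll fit the rim in world coordinates.

```bash
python3 - <<'E'
from h import *
from scipy.optimize import least_squares
c=cam("wrist"); viewer.read_camera("wrist")
m=viewer.outline_of("wrist","stand")[0]["mask"].astype(np.uint8)
cs=max(cv2.findContours(m,0,1)[0],key=len)[:,0,:]
q=np.array([ray("wrist",u,v,.013,c)[:2] for u,v in cs if not(v>165 and u>195)])
r=least_squares(lambda x:np.hypot(*(q-x[:2]).T)-x[2],[.615,-.246,.055],loss="soft_l1",f_scale=.001)
print(r.x, np.abs(r.fun).mean())
# flange disc centre relative to TCP in image: disc centre pixel
s=get_state();print(s["eef_pos"])
z=s["eef_pos"][2]-.041
print(ray("wrist",279,245,z+.008,c), delta([r.x[0],r.x[1],.1]))
print("washer",ray("wrist",419.5,121,.012,c))
im=cv2.imread("pics/w3.png")
E
```

```text
[ 0.61135986 -0.2394129   0.0540509 ] 0.0002650525484033135
[ 0.64859282 -0.18727913  0.12087206]
[ 0.64643097 -0.18782672  0.08787206] [ 21.2 -60.4  20.9]
washer [ 0.61710087 -0.08232457  0.012     ]
```

```bash
python3 -m handwheel '[[[0,0.005,-0.015,0,0],[0,0.005,-0.015,0,0],[0,0.005,-0.015,0,0],[0,0.005,-0.015,0,0],[0,0,0,0.025,0],[0,0,0,0.02,0],[0,0,0,0,0],[0,0,0,0,0]]]'
python3 - <<'E'
from h import *
im=viewer.read_camera("wrist"); cv2.imwrite("pics/w4.png",im); print(delta([.6114,-.2395,.052]))
E
```

```text
time: 6.15
eef_pos: [0.6118, -0.241, 0.0749]
tcp_rot: [0.142, 0.99, 0.001, -0.002]
contact_force: [0.1, 0.6, -2.5]
opening: 0.146
finger_force: 59.0
[ 2.2  1.3 24.6]
```

View pics/w4.png

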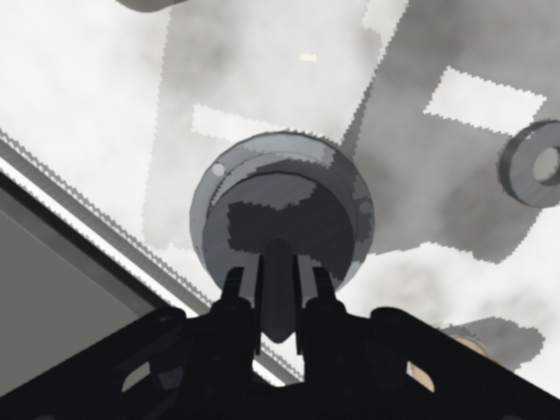

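The flange sits over the stand, which is centred at about (282,221) with the disc at (279,245). A 1–2 mm nudge is enough before lowering.

```bash
python3 -m handwheel '[[[0,0.001,0.0015,0,0],[0,0,0,0.01,0],[0,0,0,0.006,0],[0,0,0,0.003,0],[0,0,0,0.002,0],[0,0,0,0,0]]]'
python3 - <<'E'
from h import *
im=viewer.read_camera("wrist"); cv2.imwrite("pics/w5.png",im[100:340,130:430])
E
```

```text
time: 6.7
eef_pos: [0.6126, -0.2385, 0.0544]
tcp_rot: [0.141, 0.99, 0.0, -0.001]
contact_force: [0.3, 0.0, -2.4]
opening: 0.141
finger_force: 59.0
```

View pics/w5.png

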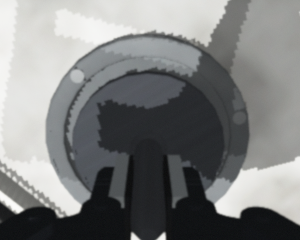

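```bash
python3 - <<'E'
from h import *
from scipy.optimize import least_squares
c=cam("wrist"); ray_=lambda u,v,z: ray("wrist",u+130,v+100,z,c)[:2]
out=[(46,130),(249,130),(148,36),(75,68),(221,68),(60,90)]
for z,pts in[(.013,[(46,130),(249,130),(148,36)])]:
  q=np.array([ray_(*p,z) for p in pts]); print(q.round(4))
top_l=ray_(148,36,.013); top_d=ray_(148,72,.0185)
M=R.from_quat(get_state()["tcp_rot"]).as_matrix()[:2,:2]
print("lip top->", top_l-.055*M[:,0], "disc centre", top_d-.04*M[:,0], "tcp",get_state()["eef_pos"])
print(ray_(148,72,.0185)-.04*M[:,0]-(top_l-.055*M[:,0]))
# model overlay
im=viewer.read_camera("wrist"); 
C=top_l-.055*M[:,0]; D=top_d-.04*M[:,0]
for ctr,r,z,col in[(C,.055,.013,(0,255,0)),(C,.0445,.013,(255,255,0)),(D,.04,.0185,(0,0,255))]:
  for a in np.linspace(0,6.283,200):
    u,v=proj("wrist",[ctr[0]+r*np.cos(a),ctr[1]+r*np.sin(a),z],c); cv2.circle(im,(int(u),int(v)),0,col,-1)
cv2.imwrite("pics/w6.png",cv2.resize(im[100:340,130:430],None,fx=2,fy=2))
E
```

```text
[[ 0.5917 -0.2903]
 [ 0.6217 -0.1871]
 [ 0.5597 -0.2247]]
lip top-> [ 0.61249632 -0.24008446] disc centre [ 0.61433811 -0.2406285 ] tcp [ 0.61287493 -0.23867081  0.05484355]
[ 0.0018418  -0.00054404]
```

View pics/w6.png

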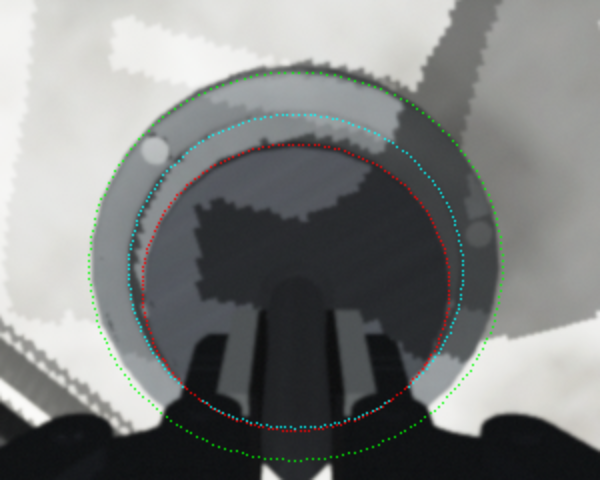

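The overlay fits: the disc is inside the recess, 2 mm off centre. Next: nudge, lower and release.

```bash
python3 -m handwheel '[[[0,0.0018,0,0,0],[0,0,0,0.0015,0],[0,0,0,0.0015,0],[0,0,0,0,0],[0.03,0,0,0,0],[0.04,0,0,0,0],[0.04,0,0,0,0],[0.04,0,0,-0.025,0],[0.04,0,0,-0.04,0],[0.04,0,0,-0.04,0],[0.085,0,0,-0.04,0],[0.085,0,0,0,0]]]'
python3 - <<'E'
from h import *
c=cam("wrist"); im=viewer.read_camera("wrist"); cv2.imwrite("pics/w7.png",im)
s=get_state();print(s["qpos"].round(2),delta([.611,.07,.2])); 
E
```

```text
time: 7.8
eef_pos: [0.6161, -0.241, 0.2096]
tcp_rot: [0.141, 0.99, -0.004, 0.009]
contact_force: [0.6, 0.1, 2.0]
opening: 0.737
finger_force: 0.0
[-0.53  0.27  1.65 -0.    1.21 -1.81] [ 90.2 296.9   3.2]
```

View pics/w7.png

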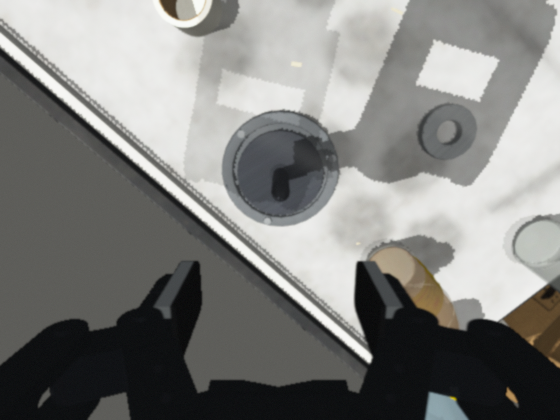

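The flange is seated inside the lip (disc at (279,169)), with the hub upright and its tip near (281,190). On to the roll.

```bash
python3 - <<'E'
from h import *
c=cam("wrist"); print("hub tip",ray("wrist",281,191,.09,c),"disc",ray("wrist",279,169,.016,c))
E
python3 -m handwheel '[[[0.085,0.009,0.0297,0,0],[0.085,0.009,0.0297,0,0],[0.085,0.009,0.0297,0,0],[0.085,0.009,0.0297,0,0],[0.085,0.009,0.0297,0,0],[0.085,0.009,0.0297,0,0],[0.085,0.009,0.0297,0,0],[0.085,0.009,0.0297,0,0],[0.085,0.009,0.0297,0,0],[0.085,0.009,0.0297,0,0],[0.085,0,0,0,0],[0.085,0,0,0,0]]]' 40
python3 - <<'E'
from h import *
c=cam("wrist"); im=viewer.read_camera("wrist")
d=viewer.outline_of("wrist","roll")
for k in d[:2]:
    cs=max(cv2.findContours(k["mask"].astype(np.uint8),0,1)[0],key=len); print(k["confidence"],cv2.minEnclosingCircle(cs)); cv2.drawContours(im,[cs],-1,(0,255,0),1)
d=viewer.pinpoint("wrist","roll")[0]; u,v=d["xy"][0]*560,d["xy"][1]*420; print(u,v,d["confidence"],ray("wrist",u,v,0,c)); cv2.circle(im,(int(u),int(v)),3,(0,0,255),-1)
cv2.imwrite("pics/w8.png",im)
E
```

```text
hub tip [ 0.60725998 -0.23777812  0.09      ] disc [ 0.60523258 -0.23872629  0.016     ]
time: 8.85
eef_pos: [0.607, 0.0735, 0.1962]
tcp_rot: [0.139, 0.99, -0.0, -0.001]
contact_force: [-0.4, 0.5, 0.6]
opening: 0.999
finger_force: 0.0
0.84 ((277.3096618652344, 189.21310424804688), 43.02330780029297)
277.816 179.886 0.83 [0.60565303 0.07204607 0.        ]
```

View pics/w8.png

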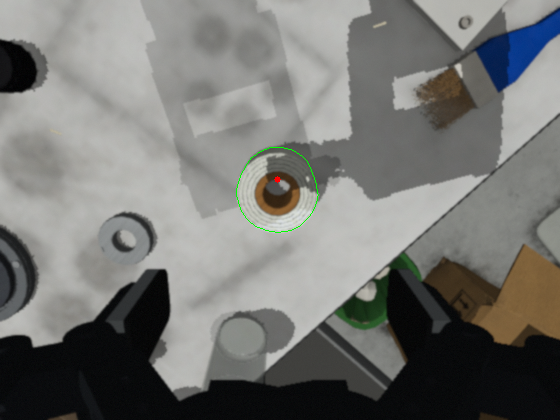

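The roll is well below the open fingers, with its top hole at about (277,193).

```bash
python3 - <<'E'
from h import *
c=cam("wrist"); p=ray("wrist",277.3,193,.046,c); print(p, get_state()["eef_pos"], delta([p[0],p[1],.011]))
E
```

```text
[0.60760114 0.06881397 0.046     ] [0.60759507 0.07102962 0.19664996] [ -0.8  -2.  185.7]
```

```bash
python3 -m handwheel '[[[0.085,-0.0008,-0.002,0.036,0],[0.085,0,0,0.04,0],[0.085,0,0,0.04,0],[0.085,0,0,0.035,0],[0.085,0,0,0.025,0],[0.085,0,0,0.01,0],[0.085,0,0,0,0],[0,0,0,0,0],[0,0,0,0,0],[0,0,0,0,0],[0,0,0,0,0],[0,0,0,0,0]]]' 40
python3 -m handwheel '[[[0,0,0,0,0],[0,0,0,-0.03,0],[0,0,0,-0.04,0],[0,0,0,-0.04,0],[0,0,0,-0.02,0],[0,0,0,0,0],[0,0,0,0,0]]]'
python3 - <<'E'
from h import *
print(delta([.6115,-.239,.14]),get_state()["tcp_rot"].round(4))
E
```

```text
time: 10.0
eef_pos: [0.6101, 0.0695, 0.014]
tcp_rot: [0.141, 0.99, 0.0, 0.002]
contact_force: [0.2, -0.5, 4.9]
opening: 0.768
finger_force: 45.9
time: 10.58
eef_pos: [0.6085, 0.0699, 0.1427]
tcp_rot: [0.141, 0.99, 0.0, 0.001]
contact_force: [0.6, 0.1, -2.0]
opening: 0.767
finger_force: 45.7
[ -89.  -295.8    2.7] [1.408e-01 9.900e-01 1.000e-04 1.400e-03]
```

```bash
python3 -m handwheel '[[[0,-0.0105,-0.023,0,0],[0,-0.0105,-0.023,0,0],[0,-0.0105,-0.023,0,0],[0,-0.0105,-0.023,0,0],[0,-0.0105,-0.023,0,0],[0,-0.0105,-0.023,0,0],[0,-0.0105,-0.023,0,0],[0,-0.0105,-0.023,0,0],[0,-0.0105,-0.023,0,0],[0,0,0,0,0],[0,0,0,0,0],[0,0,0,0,0]]]'
python3 - <<'E'
from h import *
c=cam("wrist"); im=viewer.read_camera("wrist"); cv2.imwrite("pics/w9.png",im)
print(get_state()["eef_pos"],get_state()["dq"].round(3))
E
```

```text
time: 11.58
eef_pos: [0.6394, -0.1545, 0.1383]
tcp_rot: [0.141, 0.99, 0.001, -0.002]
contact_force: [-0.1, -0.5, -2.0]
opening: 0.767
finger_force: 45.6
[ 0.63971179 -0.15408287  0.13897156] [ 0.014 -0.014 -0.008 -0.001 -0.002 -0.001]
```

View pics/w9.png

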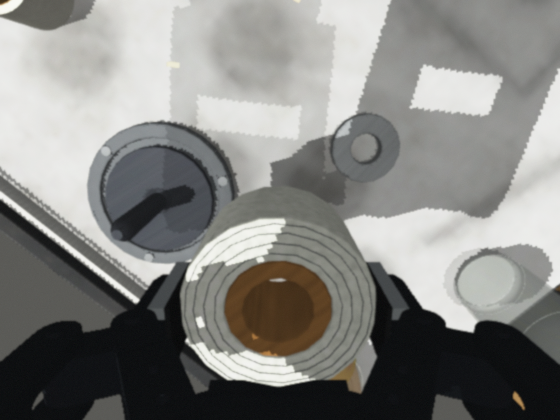

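The hub leans to lower-left by perspective, tip at about (119,234) and base near (155,200); the dark streak to the right is its shadow. The roll's top hole is at about (279,308).

```bash
python3 - <<'E'
from h import *
c=cam("wrist"); z=get_state()["eef_pos"][2]
a=ray("wrist",119,234,.09,c); b=ray("wrist",157,198,.016,c); r=ray("wrist",279,308,z-.0135+.046,c)
print(a,b,r,get_state()["eef_pos"])
M=R.from_quat(get_state()["tcp_rot"]).as_matrix()
m=(a*.6+np.array([b[0],b[1],0])*.4)
print("tip-roll tool",M.T@(a-r)*1000,"tip-tcp",M.T@(a-get_state()["eef_pos"])*1000)
E
```

```text
[ 0.61363295 -0.23928933  0.09      ] [ 0.61160387 -0.24088511  0.016     ] [ 0.63523231 -0.15403157  0.17147156] [ 0.63971179 -0.15408287  0.13897156]
tip-roll tool [ -3.34540244 -87.96657785  81.38626081] tip-tcp [  1.10653027 -89.13853285  48.90357035]
```

```bash
python3 -m handwheel '[[[0,-0.0018,-0.0185,0,0],[0,0,-0.0285,0,0],[0,0,-0.0285,0,0],[0,0,-0.013,0,0],[0,0,0,0.015,0],[0,0,0,0.01,0],[0,0,0,0,0],[0,0,0,0,0]]]'
python3 - <<'E'
from h import *
from scipy.optimize import least_squares
c=cam("wrist"); im=viewer.read_camera("wrist"); cv2.imwrite("pics/w10.png",im)
im=viewer.read_camera("scene"); cv2.imwrite("pics/s1.png",cv2.resize(im[60:240,190:380],None,fx=3,fy=3))
print(delta([.6128,-.240,.1]),get_state()["eef_pos"])
E
```

```text
time: 12.3
eef_pos: [0.6171, -0.2385, 0.1138]
tcp_rot: [0.14, 0.99, 0.001, -0.002]
contact_force: [-0.7, -1.6, -0.6]
opening: 0.769
finger_force: 45.6
[ 5.1 -2.1 15.9] [ 0.61829372 -0.23944636  0.11594645]
```

View pics/s1.png

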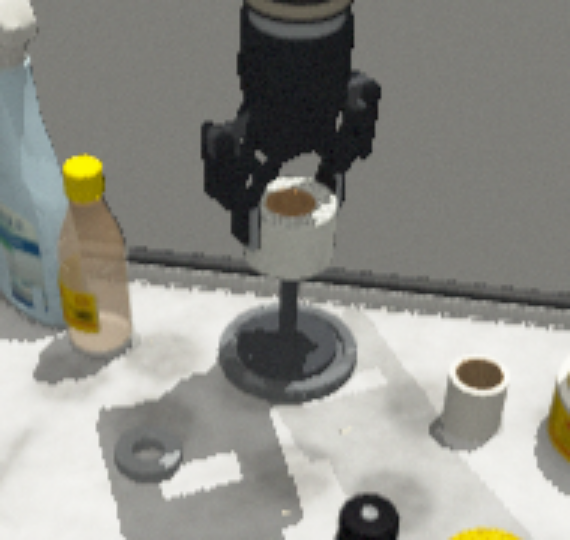

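The roll hangs over the hub and looks centred (about column 290 in the crop). I correct 2 mm and lower gently.

```bash
python3 -m handwheel '[[[0,0.0018,-0.0015,0,0],[0,0,0,0,0],[0,0,0,0.005,0],[0,0,0,0.005,0],[0,0,0,0.005,0],[0,0,0,0.005,0],[0,0,0,0,0]]]'
python3 -m handwheel '[[[0,0,0,0.005,0],[0,0,0,0.005,0],[0,0,0,0.003,0],[0,0,0,0,0],[0,0,0,0,0]]]'

```

```text
time: 12.98
eef_pos: [0.6148, -0.2413, 0.0942]
tcp_rot: [0.141, 0.99, 0.001, -0.002]
contact_force: [0.8, 0.7, -1.2]
opening: 0.766
finger_force: 45.6
time: 13.4
eef_pos: [0.6157, -0.2417, 0.0829]
tcp_rot: [0.141, 0.99, 0.0, -0.0]
contact_force: [-0.1, -0.4, -1.1]
opening: 0.772
finger_force: 45.6
```

```bash
python3 -m handwheel '[[[0,0,0,0.01,0],[0,0,0,0.01,0],[0,0,0,0.01,0],[0,0,0,0.01,0],[0,0,0,0.004,0],[0,0,0,0,0],[0,0,0,0,0]]]'
python3 -m handwheel '[[[0,0,0,0.003,0],[0,0,0,0.002,0],[0,0,0,0.002,0],[0,0,0,0,0],[0,0,0,0,0]]]'
python3 - <<'E'
from h import *
viewer.read_camera("wrist");im=viewer.read_camera("scene"); cv2.imwrite("pics/s2.png",cv2.resize(im[60:240,190:380],None,fx=3,fy=3))
E
```

```text
time: 13.98
eef_pos: [0.6156, -0.2416, 0.0386]
tcp_rot: [0.141, 0.99, 0.0, -0.001]
contact_force: [-0.0, 0.2, -1.0]
opening: 0.768
finger_force: 45.6
time: 14.4
eef_pos: [0.6158, -0.2418, 0.0323]
tcp_rot: [0.141, 0.99, 0.0, -0.0]
contact_force: [0.3, -0.1, -0.6]
opening: 0.772
finger_force: 45.6
```

View pics/s2.png

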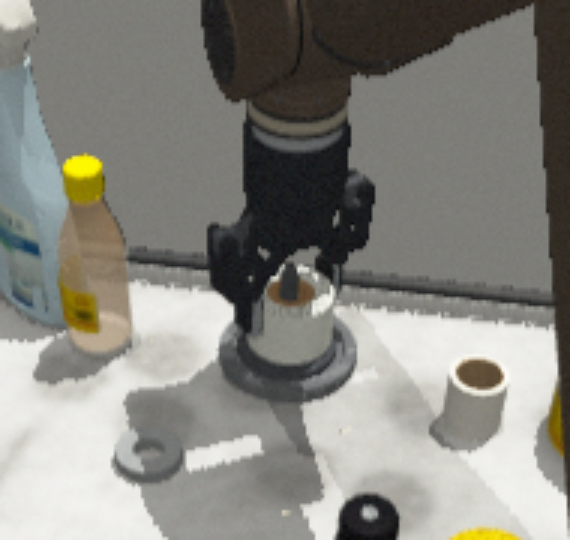

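The hub comes up through the roll's hole. Next: lower the last bit, release and rise.

```bash
python3 -m handwheel '[[[0,0,0,0.002,0],[0,0,0,0.001,0],[0,0,0,0,0],[0.085,0,0,0,0],[0.085,0,0,0,0],[0.085,0,0,0,0],[0.085,0,0,-0.02,0],[0.085,0,0,-0.04,0],[0.085,0,0,-0.04,0],[0.085,0,0,-0.04,0],[0.085,0,0,-0.04,0],[0.085,0,0,0,0]]]'
python3 -m handwheel '[[[0.07,0,0,0,0],[0.07,0,0,0,0]]]'
python3 - <<'E'
from h import *
c=cam("wrist"); im=viewer.read_camera("wrist"); cv2.imwrite("pics/w11.png",im)
print(delta([.617,-.0823,.15]))
for u,v,z in []: pass
E
```

```text
time: 15.5
eef_pos: [0.6203, -0.2442, 0.2213]
tcp_rot: [0.141, 0.99, -0.004, 0.009]
contact_force: [0.8, -1.0, 1.4]
opening: 0.999
finger_force: 0.0
time: 15.67
eef_pos: [0.6156, -0.2416, 0.209]
tcp_rot: [0.141, 0.99, 0.0, -0.0]
contact_force: [-1.0, -0.3, -1.2]
opening: 0.818
finger_force: 0.0
[ 42.3 153.2  57.6]
```

View pics/w11.png

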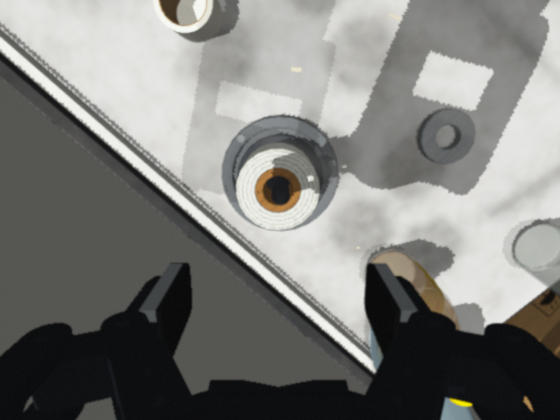

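The roll lies on the flange with the hub showing in its hole at (279,190); the washer is at (446,136). My pictures are used up, so from here I work numerically. Next is the washer.

```bash
cat >> h.py <<'E'
from scipy.optimize import least_squares
def circ(name,z,r0,guess,n="wrist"):
    """fit a circle at height z to the outline nearest guess; returns centre,radius,residual"""
    c=cam(n); viewer.read_camera(n); best=None
    for d in viewer.outline_of(n,name):
        cs=max(cv2.findContours(d["mask"].astype(np.uint8),0,1)[0],key=len)[:,0,:]
        q=np.array([ray(n,u,v,z,c)[:2] for u,v in cs])
        r=least_squares(lambda x:np.hypot(*(q-x[:2]).T)-x[2],[*guess,r0],loss="soft_l1",f_scale=.001)
        k=(round(d["confidence"],2),r.x.round(4),np.abs(r.fun).mean().round(5),"off",np.hypot(*(r.x[:2]-guess)).round(3))
        print(name,k)
E
python3 - <<'E'
from h import *
c=cam("wrist"); print(ray("wrist",446,136,.012,c),"hubtip",ray("wrist",279,193,.09,c))
circ("washer",.008,.025,[.617,-.082])
circ("roll",.062,.034,[.6128,-.24])
E
python3 -m handwheel '[[[0.07,0.005,0.019,0,0],[0.07,0.005,0.019,0,0],[0.07,0.005,0.019,0,0],[0.07,0.005,0.019,0,0],[0.07,0.005,0.019,0.01,0],[0.07,0.005,0.019,0.01,0],[0.07,0.005,0.019,0.01,0],[0.07,0.005,0.019,0.01,0],[0.07,0,0,0,0],[0.07,0,0,0,0],[0.07,0,0,0,0]]]' 40
python3 - <<'E'
from h import *
circ("washer",.008,.025,[.617,-.082]); 
for k in find("wrist","washer",0): print(k)
print(get_state()["eef_pos"],delta([.617,-.0823,0.003]))
E
```

```text
[ 0.61701645 -0.08546283  0.012     ] hubtip [ 0.60734803 -0.23974778  0.09      ]
washer (0.9, array([ 0.6199, -0.0844,  0.0252]), np.float64(0.00058), 'off', np.float64(0.004))
roll (0.93, array([ 0.6107, -0.2423,  0.0341]), np.float64(0.00088), 'off', np.float64(0.003))
time: 16.83
eef_pos: [0.62, -0.0852, 0.1692]
tcp_rot: [0.141, 0.99, -0.0, -0.0]
contact_force: [-0.2, 0.1, 0.2]
opening: 0.82
finger_force: 0.0
washer (0.78, array([ 0.6196, -0.0842,  0.0249]), np.float64(0.00025), 'off', np.float64(0.003))
washer (0.46, array([ 68.1182, -20.4675,  70.6489]), np.float64(0.003), 'off', np.float64(70.512))
(0.73, array([ 0.6203, -0.0838,  0.    ]))
(0.27, array([ 0.6156, -0.252 ,  0.    ]))
[ 0.62027402 -0.08573808  0.17004251] [  4.3   2.4 167. ]
```

```bash
python3 -m handwheel '[[[0.07,0.001,0.0012,0.035,0],[0.07,0,0,0.04,0],[0.07,0,0,0.04,0],[0.07,0,0,0.03,0],[0.07,0,0,0.014,0],[0.07,0,0,0.005,0],[0.07,0,0,0,0],[0.07,0,0,0,0]]]'
python3 - <<'E'
from h import *
print(delta([.6196,-.0842,0.000]))
E
```

```text
time: 17.7
eef_pos: [0.621, -0.084, 0.0075]
tcp_rot: [0.141, 0.99, -0.0, 0.002]
contact_force: [-0.6, -0.4, 0.9]
opening: 0.823
finger_force: 0.0
[ 1.3 -0.6  7.4]
```

```bash
python3 -m handwheel '[[[0.07,0.001,-0.0006,0.004,0],[0.07,0,0,0.003,0],[0.07,0,0,0,0],[0,0,0,0,0],[0,0,0,0,0],[0,0,0,0,0],[0,0,0,0,0],[0,0,0,0,0]]]' 40
python3 -m handwheel '[[[0,0,0,-0.005,0],[0,0,0,-0.02,0],[0,0,0,-0.035,0],[0,0,0,-0.04,0],[0,0,0,-0.04,0],[0,0,0,0,0],[0,0,0,0,0]]]'
python3 - <<'E'
from h import *
s=get_state();print(delta([.612,-.241,.13]))
for k in find("wrist","washer",s["eef_pos"][2]): print(k)
circ("washer",s["eef_pos"][2]+.01,.025,s["eef_pos"][:2])
E
```

```text
time: 18.37
eef_pos: [0.6189, -0.0837, -0.0005]
tcp_rot: [0.141, 0.99, -0.0, 0.001]
contact_force: [-1.5, 0.1, 5.9]
opening: 0.567
finger_force: 41.3
time: 18.95
eef_pos: [0.6201, -0.0841, 0.142]
tcp_rot: [0.141, 0.99, -0.001, 0.003]
contact_force: [-1.1, -0.0, -1.9]
opening: 0.567
finger_force: 41.5
[ -36.  -152.9   12.3]
(0.82, array([ 0.6213, -0.0873,  0.142 ]))
washer (0.87, array([ 0.6145, -0.0842,  0.0245]), np.float64(0.00058), 'off', np.float64(0.006))
```

```bash
python3 -m handwheel '[[[0,-0.0045,-0.019,0,0],[0,-0.0045,-0.019,0,0],[0,-0.0045,-0.019,0,0],[0,-0.0045,-0.019,0,0],[0,-0.0045,-0.019,0,0],[0,-0.0045,-0.019,0,0],[0,-0.0045,-0.019,0,0],[0,-0.0045,-0.019,0,0],[0,0,0,0.015,0],[0,0,0,0.015,0],[0,0,0,0,0],[0,0,0,0,0]]]'
python3 - <<'E'
from h import *
s=get_state();print(s["eef_pos"],delta([.612,-.2405,.09]))
for n in ["scene","top"]:
    circ("washer",s["eef_pos"][2]+.012,.025,s["eef_pos"][:2],n)
    circ("roll",.062,.034,[.612,-.24],n)
    for k in find(n,"flange",.008): print(n,"fl",k)
circ("roll",.062,.034,[.612,-.24])
E
```

```text
time: 20.15
eef_pos: [0.6084, -0.2379, 0.1047]
tcp_rot: [0.141, 0.99, 0.001, -0.003]
contact_force: [-0.4, 0.4, -0.2]
opening: 0.567
finger_force: 41.5
[ 0.60835288 -0.23792518  0.10467556] [-4.3 -1.5 14.6]
washer (0.58, array([ 0.6056, -0.2368,  0.0259]), np.float64(0.00414), 'off', np.float64(0.003))
roll (0.63, array([ 0.3456, -0.0913,  0.0435]), np.float64(0.00535), 'off', np.float64(0.305))
roll (0.6, array([ 0.5943, -0.2166,  0.0446]), np.float64(0.00932), 'off', np.float64(0.029))
scene fl (0.58, array([ 0.6199, -0.2472,  0.008 ]))
scene fl (0.49, array([ 0.46  , -0.2631,  0.008 ]))
roll (0.72, array([ 0.6038, -0.2403,  0.0308]), np.float64(0.0059), 'off', np.float64(0.008))
```

```bash
python3 -m handwheel '[[[0,-0.004,-0.0015,0,0],[0,0,0,0.003,0],[0,0,0,0.003,0],[0,0,0,0.003,0],[0,0,0,0.003,0],[0,0,0,0,0],[0,0,0,0,0]]]'
python3 -m handwheel '[[[0,0,0,0.003,0],[0,0,0,0.002,0],[0,0,0,0,0],[0,0,0,0,0]]]'
python3 -m handwheel '[[[0,0,0,0.003,0],[0,0,0,0.002,0],[0,0,0,0,0],[0,0,0,0,0]]]'
```

```text
time: 21.43
eef_pos: [0.6134, -0.2419, 0.0957]
tcp_rot: [0.141, 0.99, 0.0, -0.001]
contact_force: [-0.0, -0.1, -0.2]
opening: 0.561
finger_force: 41.5
time: 21.77
eef_pos: [0.6136, -0.242, 0.0911]
tcp_rot: [0.141, 0.99, 0.0, -0.0]
contact_force: [0.1, 1.0, -0.2]
opening: 0.566
finger_force: 41.5
time: 22.1
eef_pos: [0.6135, -0.242, 0.086]
tcp_rot: [0.141, 0.99, 0.0, -0.0]
contact_force: [-0.3, 0.0, -1.2]
opening: 0.567
finger_force: 41.5
```

```bash
python3 -m handwheel '[[[0,0.0015,0.001,0,0],[0,0,0,0.003,0],[0,0,0,0.003,0],[0,0,0,0,0],[0,0,0,0,0]]]'
python3 -m handwheel '[[[0,0,0,0.003,0],[0,0,0,0.003,0],[0,0,0,0,0],[0,0,0,0,0]]]'
```

```text
time: 22.52
eef_pos: [0.6122, -0.2405, 0.0798]
tcp_rot: [0.141, 0.99, 0.0, -0.0]
contact_force: [-0.6, 0.3, -1.5]
opening: 0.564
finger_force: 41.5
time: 22.85
eef_pos: [0.6123, -0.2406, 0.0739]
tcp_rot: [0.141, 0.99, 0.0, -0.0]
contact_force: [-1.4, -0.0, -1.1]
opening: 0.563
finger_force: 41.5
```

```bash
python3 -m handwheel '[[[0,0,0,0.004,0],[0,0,0,0.003,0],[0,0,0,0.002,0],[0,0,0,0,0],[0,0,0,0,0]]]'
python3 -m handwheel '[[[0,0,0,0.0015,0],[0,0,0,0,0],[0,0,0,0,0]]]'
python3 -m handwheel '[[[0,0,0,0.0015,0],[0,0,0,0,0],[0,0,0,0,0]]]'
```

```text
time: 23.27
eef_pos: [0.6123, -0.2406, 0.065]
tcp_rot: [0.141, 0.99, 0.0, -0.0]
contact_force: [-0.4, -0.5, -1.2]
opening: 0.568
finger_force: 41.5
time: 23.52
eef_pos: [0.6126, -0.2407, 0.0638]
tcp_rot: [0.141, 0.99, -0.0, 0.0]
contact_force: [0.8, -0.6, -0.1]
opening: 0.561
finger_force: 41.5
time: 23.77
eef_pos: [0.6124, -0.2406, 0.0622]
tcp_rot: [0.141, 0.99, 0.0, -0.0]
contact_force: [0.5, 0.2, -1.4]
opening: 0.566
finger_force: 41.5
```

```bash
python3 -m handwheel '[[[0,0,0,0.001,0],[0,0,0,0,0],[0,0,0,0,0]]]'
python3 -m handwheel '[[[0.055,0,0,0,0],[0.068,0,0,0,0],[0.068,0,0,0,0],[0.068,0,0,-0.02,0],[0.068,0,0,-0.035,0],[0.068,0,0,-0.035,0],[0.068,0,0,-0.035,0],[0.068,0,0,-0.03,0],[0.068,0,0,0,0],[0.068,0,0,0,0],[0.068,0,0,0,0]]]'
python3 - <<'E'
from h import *
s=get_state()
circ("washer",.074,.025,[.612,-.241]); circ("roll",.062,.034,[.612,-.241]); circ("stand",.013,.055,[.612,-.241]); 
for k in find("wrist","washer",.062): print(k)
print(s["eef_pos"],delta([.45,-.121,.17]))
E
```

```text
time: 24.02
eef_pos: [0.6127, -0.2408, 0.0616]
tcp_rot: [0.141, 0.99, -0.0, 0.0]
contact_force: [-0.7, 1.0, 0.1]
opening: 0.569
finger_force: 41.6
time: 24.93
eef_pos: [0.6121, -0.2404, 0.2156]
tcp_rot: [0.141, 0.99, 0.0, -0.001]
contact_force: [-1.0, -0.5, -0.9]
opening: 0.796
finger_force: 0.0
washer (0.57, array([ 0.6126, -0.2423,  0.0248]), np.float64(0.00033), 'off', np.float64(0.001))
roll (0.58, array([ 0.6105, -0.2423,  0.0341]), np.float64(0.00089), 'off', np.float64(0.002))
stand (0.64, array([ 0.6105, -0.2406,  0.0525]), np.float64(0.00547), 'off', np.float64(0.002))
(0.7, array([ 0.6121, -0.2453,  0.062 ]))
[ 0.61210297 -0.24044299  0.21555158] [189.2  69.5  45.7]
```

```bash
python3 -m handwheel '[[[0.06,0.021,0.0077,0,0],[0.06,0.021,0.0077,0,0],[0.06,0.021,0.0077,0,0],[0.06,0.021,0.0077,0,0],[0.06,0.021,0.0077,0.01,0],[0.06,0.021,0.0077,0.01,0],[0.06,0.021,0.0077,0.01,0],[0.06,0.021,0.0077,0.01,0],[0.06,0.021,0.0077,0,0],[0.06,0,0,0,0],[0.06,0,0,0,0],[0.06,0,0,0,0]]]'
python3 - <<'E'
from h import *
for k in find("wrist","knob",0): print(k)
circ("knob",.030,.020,[.448,-.121])
print(get_state()["eef_pos"],get_state()["qpos"].round(2))
E
```

```text
time: 26.33
eef_pos: [0.4512, -0.1219, 0.1771]
tcp_rot: [0.141, 0.99, -0.0, 0.001]
contact_force: [0.3, -0.2, 0.2]
opening: 0.702
finger_force: 0.0
(0.62, array([ 0.4496, -0.1196,  0.    ]))
knob (0.62, array([ 0.4469, -0.1184,  0.0207]), np.float64(0.00061), 'off', np.float64(0.003))
[ 0.45116507 -0.12204013  0.17675019] [-0.48 -0.13  2.12 -0.    1.15 -1.77]
```

```bash
python3 -m handwheel '[[[0.06,0.0036,0.002,0.03,0],[0.06,0,0,0.04,0],[0.06,0,0,0.04,0],[0.06,0,0,0.03,0],[0.06,0,0,0.02,0],[0.06,0,0,0.01,0],[0.06,0,0,0,0],[0.06,0,0,0,0]]]'
python3 - <<'E'
from h import *
print(delta([.4483,-.119,.006]))
E
```

```text
time: 27.2
eef_pos: [0.4481, -0.1189, 0.0067]
tcp_rot: [0.141, 0.99, -0.0, 0.0]
contact_force: [0.7, -1.1, 0.4]
opening: 0.703
finger_force: 0.0
[-0.2 -0.   0.7]
```

```bash
python3 -m handwheel '[[[0,0,0,0,0],[0,0,0,0,0],[0,0,0,0,0],[0,0,0,0,0],[0,0,0,0,0],[0,0,0,0,0]]]' 30
python3 -m handwheel '[[[0,0,0,-0.01,0],[0,0,0,-0.03,0],[0,0,0,-0.04,0],[0,0,0,-0.04,0],[0,0,0,-0.03,0],[0,0,0,0,0],[0,0,0,0,0],[0,0,0,0,0]]]'
python3 - <<'E'
from h import *
s=get_state(); z=s["eef_pos"][2]-.0065
for k in find("wrist","knob",z): print(k)
circ("knob",z+.032,.020,s["eef_pos"][:2]); print(delta([.6125,-.2407,.155]))
E
```

```text
time: 27.7
eef_pos: [0.4493, -0.1194, 0.0084]
tcp_rot: [0.141, 0.99, -0.001, 0.002]
contact_force: [0.2, 1.0, 6.5]
opening: 0.449
finger_force: 30.6
time: 28.37
eef_pos: [0.4467, -0.1181, 0.1558]
tcp_rot: [0.141, 0.99, 0.0, -0.0]
contact_force: [0.1, -0.2, -0.8]
opening: 0.451
finger_force: 30.5
(0.62, array([ 0.4467, -0.1186,  0.1493]))
knob (0.8, array([ 0.4383, -0.1173,  0.0213]), np.float64(0.00173), 'off', np.float64(0.008))
knob (0.55, array([ 0.4127, -0.1741,  0.0139]), np.float64(0.00203), 'off', np.float64(0.066))
[-193.9  -71.5   -1.5]
```

```bash
python3 -m handwheel '[[[0,-0.0215,-0.0079,0,0],[0,-0.0215,-0.0079,0,0],[0,-0.0215,-0.0079,0,0],[0,-0.0215,-0.0079,0,0],[0,-0.0215,-0.0079,0,0],[0,-0.0215,-0.0079,0,0],[0,-0.0215,-0.0079,0,0],[0,-0.0215,-0.0079,0,0],[0,-0.0215,-0.0079,0,0],[0,0,0,0,0],[0,0,0,0.02,0],[0,0,0,0.015,0]]]'
python3 -m handwheel '[[[0,0,0,0,0],[0,0,0,0,0],[0,0,0,0,0]]]'
python3 - <<'E'
from h import *
print(delta([.6125,-.2407,.098]))
E
```

```text
time: 29.57
eef_pos: [0.613, -0.2406, 0.1195]
tcp_rot: [0.141, 0.99, 0.0, -0.001]
contact_force: [-0.3, 0.4, -0.4]
opening: 0.452
finger_force: 30.5
time: 29.82
eef_pos: [0.6131, -0.2404, 0.121]
tcp_rot: [0.141, 0.99, 0.0, -0.0]
contact_force: [0.1, 0.1, -0.2]
opening: 0.451
finger_force: 30.5
[ 0.4 -0.5 23. ]
```

```bash
python3 -m handwheel '[[[0,0.0004,-0.0004,0.01,0],[0,0,0,0.008,0],[0,0,0,0.003,0],[0,0,0,0,0],[0,0,0,0,0]]]'
python3 -m handwheel '[[[0,0,0,0.003,0],[0,0,0,0.003,0],[0,0,0,0,0],[0,0,0,0,0]]]'
python3 -m handwheel '[[[0,0,0,0.003,0],[0,0,0,0.003,0],[0,0,0,0,0],[0,0,0,0,0]]]'
```

```text
time: 30.23
eef_pos: [0.6127, -0.2409, 0.0999]
tcp_rot: [0.141, 0.99, 0.0, -0.0]
contact_force: [-0.3, 0.7, -1.5]
opening: 0.453
finger_force: 30.5
time: 30.57
eef_pos: [0.6128, -0.241, 0.0941]
tcp_rot: [0.141, 0.99, 0.0, -0.0]
contact_force: [-0.0, -0.8, -0.8]
opening: 0.457
finger_force: 30.5
time: 30.9
eef_pos: [0.6127, -0.2409, 0.0878]
tcp_rot: [0.141, 0.99, 0.0, -0.0]
contact_force: [-0.2, 0.2, -1.5]
opening: 0.451
finger_force: 30.5
```

```bash
python3 -m handwheel '[[[0,0,0,0.003,0],[0,0,0,0.001,0],[0,0,0,0,0],[0,0,0,0,0]]]'
python3 -m handwheel '[[[0,0,0,0.001,0],[0,0,0,0,0],[0,0,0,0,0]]]'
python3 -m handwheel '[[[0,0,0,0.001,0],[0,0,0,0,0],[0,0,0,0,0]]]'
```

```text
time: 31.23
eef_pos: [0.6129, -0.241, 0.0842]
tcp_rot: [0.141, 0.99, 0.0, -0.0]
contact_force: [-1.1, 0.5, 0.6]
opening: 0.452
finger_force: 30.5
time: 31.48
eef_pos: [0.6129, -0.241, 0.0833]
tcp_rot: [0.141, 0.99, -0.0, -0.0]
contact_force: [-0.1, 0.4, 0.3]
opening: 0.456
finger_force: 30.5
time: 31.73
eef_pos: [0.6131, -0.2411, 0.0826]
tcp_rot: [0.141, 0.99, -0.0, 0.0]
contact_force: [-0.1, -0.5, 0.1]
opening: 0.45
finger_force: 30.5
```

```bash
python3 -m handwheel '[[[0,0,0,0.001,0],[0,0,0,0,0],[0,0,0,0,0]]]'
python3 -m handwheel '[[[0,0,0,0.001,0],[0,0,0,0,0],[0,0,0,0,0]]]'
```

```text
time: 31.98
eef_pos: [0.6132, -0.2412, 0.0825]
tcp_rot: [0.141, 0.99, -0.0, 0.0]
contact_force: [-3.5, 1.4, 5.0]
opening: 0.453
finger_force: 30.9
time: 32.23
eef_pos: [0.6133, -0.2412, 0.0825]
tcp_rot: [0.141, 0.99, -0.0, 0.0]
contact_force: [-3.8, 1.2, 8.2]
opening: 0.453
finger_force: 31.2
```

Contact came at the expected height, so the knob sits on the washer. Next: release, rise, check.

```bash
python3 -m handwheel '[[[0,0,0,-0.001,0],[0,0,0,0,0],[0.05,0,0,0,0],[0.062,0,0,0,0],[0.062,0,0,0,0],[0.062,0,0,-0.015,0],[0.062,0,0,-0.035,0],[0.062,0,0,-0.035,0],[0.062,0,0,-0.035,0],[0.062,0,0,-0.015,0],[0.062,0,0,0,0],[0.062,0,0,0,0]]]'
python3 - <<'E'
from h import *
circ("knob",.106,.021,[.613,-.241]); circ("washer",.074,.025,[.613,-.241]); circ("roll",.062,.034,[.613,-.241])
for n in ["top","scene"]:
  for o,z in [("knob",.074),("washer",.062),("roll",.016),("flange",.008),("core",0),("bottle",0),("empty",0)]:
    print(n,o,find(n,o,z))
E
```

```text
time: 33.23
eef_pos: [0.6135, -0.2413, 0.2184]
tcp_rot: [0.141, 0.99, -0.001, 0.002]
contact_force: [-0.4, 0.1, -1.0]
opening: 0.728
finger_force: 0.0
knob (0.8, array([ 0.6093, -0.242 ,  0.0203]), np.float64(0.00076), 'off', np.float64(0.004))
washer (0.71, array([ 0.6117, -0.242 ,  0.023 ]), np.float64(0.00216), 'off', np.float64(0.002))
roll (0.92, array([ 0.6108, -0.2424,  0.0326]), np.float64(0.00387), 'off', np.float64(0.003))
top knob []
top washer []
top roll []
top flange []
top core []
top bottle [(0.61, array([ 0.7379, -0.1644,  0.    ]))]
top empty [(0.61, array([ 0.7562, -0.012 ,  0.    ]))]
scene knob [(0.67, array([ 0.6151, -0.2426,  0.074 ]))]
scene washer [(0.54, array([ 0.6179, -0.2474,  0.062 ]))]
scene roll [(0.86, array([ 0.3536, -0.1068,  0.016 ])), (0.68, array([ 0.6281, -0.2503,  0.016 ]))]
scene flange [(0.55, array([ 0.6132, -0.2385,  0.008 ]))]
scene core [(0.57, array([ 0.465 , -0.2698,  0.    ])), (0.38, array([ 0.6256, -0.2519,  0.    ]))]
scene bottle [(0.69, array([ 0.7402, -0.1546,  0.    ]))]
scene empty [(0.9, array([ 0.7419, -0.0032,  0.    ]))]
```

```bash
python3 -m handwheel '[[[0.062,0.01,0.03,0,0],[0.062,0.01,0.03,0,0],[0.062,0.01,0.03,0,0],[0.062,0.01,0.03,0,0],[0.062,0.01,0.03,0,0],[0.062,0.01,0.03,0,0],[0.062,0.01,0.03,0,0],[0.062,0.01,0.03,0,0],[0.062,0,0,0,0],[0.062,0,0,0,0]]]'
python3 - <<'E'
from h import *
for n in ["top","scene"]:
  circ("knob",.106,.021,[.613,-.241],n)
  for o,z in [("knob",.074),("washer",.062),("roll",.016),("core",0),("bottle",0),("empty",0)]:
    print(n,o,find(n,o,z))
E
```

```text
time: 35.77
eef_pos: [0.603, 0.0133, 0.2165]
tcp_rot: [0.139, 0.99, -0.0, 0.0]
contact_force: [-0.3, -0.3, -0.4]
opening: 0.726
finger_force: 0.0
knob (0.9, array([ 0.6078, -0.2396,  0.0212]), np.float64(0.00122), 'off', np.float64(0.005))
top knob [(0.61, array([ 0.6111, -0.2387,  0.074 ]))]
top washer [(0.58, array([ 0.6121, -0.2386,  0.062 ]))]
top roll [(0.89, array([ 0.6164, -0.24  ,  0.016 ])), (0.79, array([ 0.3517, -0.1142,  0.016 ]))]
top core [(0.56, array([ 0.4558, -0.2669,  0.    ]))]
top bottle []
top empty [(0.88, array([ 0.7531, -0.0148,  0.    ]))]
knob (0.56, array([ 0.6018, -0.2258,  0.0312]), np.float64(0.00581), 'off', np.float64(0.019))
scene knob [(0.91, array([ 0.6126, -0.2423,  0.074 ]))]
scene washer [(0.58, array([ 0.615 , -0.2431,  0.062 ]))]
scene roll [(0.95, array([ 0.6085, -0.2365,  0.016 ])), (0.46, array([ 0.7232, -0.1496,  0.016 ]))]
scene core [(0.95, array([ 0.4602, -0.2725,  0.    ]))]
scene bottle [(0.79, array([ 0.7385, -0.158 ,  0.    ]))]
scene empty [(0.92, array([ 0.746 , -0.0063,  0.    ]))]
```

Both cameras place the stack in line, with the knob and washer within about 4 mm of each other, and the bystanders are where they were, to within the networks' accuracy.

```bash
python3 -c "
from plant import sign_off
print(sign_off())"
```

```text
the job is handed in; nothing more can be done
None
```

I stacked the flange, roll, washer and knob on the base in that order, let go of everything and handed the job in at about 36 s; camera measurements put the stack in line and the core and bottles where they stood, but I had no picture views left to look at the washer and knob.

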